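# Photograph the solid-cast knob with its lot tag

### The job

One of the two brass knobs on the white tray came out of the foundry solid instead of hollow, and it has to be shown to the camera together with its lot tag. First take the lot tag out of its slotted wooden block, hook it over the rail about 9 cm to one side of the white tape band, slide it along the rail, still hooked on, until its hook sits on the band, and let go of it. Then lift each knob in turn clear of the tray to feel which is the heavier, standing it back on the tray before you lift the other, and finish with the lighter one standing on the tray and the heavier one still in the grip, held up still and upright about 10 cm from the rail on the robot's side, about 10 cm along from the tag to either side and level with the tag's card, so that the camera beyond the rail sees both side by side; don't put it down, and don't move or tip over the other things on the bench.

Things in the scene. Friction and masses are not known exactly. Their poses are not given: they have to be found in the camera images.
- tag: the lot tag, 130 g, 163 mm tall: aluminium plate (8 mm along x, 70 mm along y, 70 mm tall, white card on both faces) with a hook of 18 mm wide, 4 mm thick bent strip above it. Origin: centre of the plate's underside, z up. It starts upright in the block's middle slot, 24 mm deep, its underside 8 mm above the table. Hung on the rail and let go, it tilts by 7 to 10 degrees, swinging a moment
- tag_seat (a point): point in the hook's crown, (15, 0, 149) mm from the tag's origin, on the rail's axis when it hangs. The hook is an inverted U seen along y, open downward, 26 mm wide inside: one leg rises from the plate at x = 0, the free leg at x = 30 mm ends 114 mm above the origin, the plate clears the crown's middle by 11 mm. Grip: pinch both legs' outer faces (x = -2 and 32 mm) from above, 118 to 146 mm up
- rack: slotted light-wood block, 100 x 110 x 32 mm, that the tag stands in; origin at the centre of its underside, slots along its y. The two outer slots hold plain white cards without hooks, up to 64 mm above the table, which stay there (fixed)
- rail: the photo rail: a level steel bar, 12 mm thick, 360 mm long along the body's y, its axis 235 mm above the table, fixed on two 16 mm posts at its ends (feet 50 x 30 mm; bar clear for |y| below 170 mm). Origin on the table below the bar's middle; the body's -x side faces the robot
- mark (a point): middle of the 20 mm wide white tape band round the rail, on the bar's axis; y along the bar, z up, -x on the robot's side. Always within 80 mm of the rail's middle. The inspection camera (ring light on a post, fixed) stands 240 mm beyond it and looks at it square to the rail, lens axis 122 mm above the table
- tray: white foam tray, 130 (x) x 220 (y) x 14 mm, fixed, origin at the centre of its underside; rows of small fixed brass ferrules stick up 8 mm from it at x = -45 mm and along its middle (y = 0)
- tray_top (a point): centre of the tray's upper face, 14 mm above the table
- knob_1: a cast brass knob standing on the tray: foot 30 mm across, waist 20 mm, cylindrical head 36 mm across from 23 to 41 mm above the underside, 46 mm tall. Origin: centre of the underside, z up its axis. The knobs look just alike; the solid one has to be felt: they differ by more than 100 g, both weigh less than 400 g
- knob_1_mid (a point): centre of knob_1's head, 32 mm above its underside: the height to grip
- knob_2: the other cast brass knob, outwardly the same as knob_1
- knob_2_mid (a point): centre of knob_2's head, 32 mm above its underside: the height to grip
- screw_jar: bystander: clear jar of screws with a yellow lid, 72 mm across, 105 mm tall; leave it where it is
- green_jar: bystander: green glass jar with a wooden-coloured cap, 60 mm across, 90 mm tall; leave it where it is
- dish: bystander: open steel dish, 90 mm across, 22 mm tall; leave it where it is
- screwdriver: bystander: screwdriver lying flat, yellow handle, 170 mm long along its x; leave it where it is
- collar: bystander: small brass collar (ring), 32 mm across, 14 mm tall; leave it where it is
- ferrule_cup: bystander: small plain brass end cup, 26 mm across, 24 mm tall; leave it where it is
- tool_cup: bystander: grey plastic cup, 70 mm across, 85 mm tall; leave it where it is

How it is judged:
By the outcome, as a careful person would: the job done as asked, in the order asked, and still so for the second after the job is handed in, while the arm keeps its last pose, push and grip.
It also fails if it takes over 72 s, if anything falls off the work surface, if the arm or the gripper's body presses on something with over 40 N, if the wrist force passes 120 N, or if a joint passes its speed limit or range.

### The arm

A 7-joint arm with a two-finger parallel gripper is mounted at the origin on the work surface. World frame = base frame: x ahead of the robot, y to its left, z up, the work surface at z = 0. Lengths are in m, angles in rad, forces in N, time in s.
With the tool pointing down it reaches from about 0.35 to 0.775 m from the base axis. Payload 3.1 kg.
Tool frame: the origin (TCP) lies on the centre line of the jaws, within the pads' length; the fingertips stand 11 mm ahead of it and the grasp point (between the pads) lies 8 mm behind it (manip.tcp_to_tips is the distance from the TCP to the fingertips, in m); z points along the fingers, y is the line along which they close (so a half turn about z gives the same grasp; the last joint's range is limited). The gripper opens to 85 mm and grips with 20 to 120 N. Pads are 22 mm wide; open, the fingers measure 114 mm over their backs; the gripper's body (76 mm by 85 mm) begins 54 mm behind the grasp point. The pads swing forward as they close: fully open they stand 13 mm farther back than shut.
Start: joints at [-1.174, 0.311, 0.014, 1.512, -0.004, 1.319, -0.027], TCP at [0.234, 0.498, 0.242] pointing down, gripper open.
Joint ranges: [-2.7, 2.7], [-0.3, 1.91], [-1.27, 1.3], [0.12, 2.57], [-1.44, 4.58], [0.2, 2.03], [-3.05, 3.05]. Speed limits (rad/s): [2.79, 2.79, 3.14, 3.14, 3.14, 3.14, 3.14].

### API

Orientations are given as a 3x3 rotation matrix whose columns are the frame's x, y, z axes.
In Python, from workcell import manip, camrig gives the robot as it stands (manip), with the cameras (camrig). Calls block until the motion is done:
- manip.move_pose(position, orientation): joint-space move of the TCP to a pose.
- manip.move_l(position, orientation=None, v=0.15): straight line of the TCP; orientation=None keeps the orientation; v is the mean speed in m/s.
- manip.set_joints(angles): joint-space move.
- manip.ungrasp() and manip.grab(grip_force=None): open the fingers fully, or close them until they stop; grip_force is the grip in N (None keeps the last).
- manip.sleep(seconds).
- manip.ik(position, orientation): joint angles nearest the present ones, or None.
- manip.get_state(): the state.
- camrig.grab_frame(name): name is "scene" or "top"; returns the picture (420x560x3 uint8, red, green, blue); there is no depth.
- camrig.calibration(name): a dict with "mtx" (3x3 intrinsics, pixels), "distortion" ([k1, k2, p1, p2, k3] as OpenCV has them; the pictures are not rectified), "R" (3x3) and "t" (3): a world point X has camera coordinates R X + t. Camera axes: x right, y down, z forward; pixel columns grow to the right and rows downward; lengths in m; the calibration is good to about 2 mm. A picture is of the moment at which its call begins. calibration takes no time and is no camera call.
A pose or a line that the arm cannot do raises manip.IKError and nothing moves.
- manip.job_done(): hands the job in; it is judged then, once.
The state is a dict: "time_s": time; "joints": joint angles; "joint_velocities": joint speeds; "tau": joint torques, N m; "eef_pos": TCP position; "tcp_rot": TCP orientation; "contact_force": force on the tool from outside, world axes, zero at the start; "wrist_torque": the same for the moment, N m; "grip_width": finger opening in m; "gripper_force": force on a finger pad.
Only numpy, scipy, OpenCV 4.12 (cv2) and the standard library are available. Lean on these libraries where they do the work, as an engineer would, in place of code of your own. Each camera call takes 0.05 s, during which the arm holds its last target. There are 200 camera calls.

## Working session

There is one attempt and no reset: what is moved stays moved. The work goes in short steps, each a Python script; the robot and the scene stay as the last script left them, time stands still between calls to the robot, and variables do not carry over. Pictures are saved under pics/ and viewed, at most 10 in all, crops included, and the job is handed in when it is done.

```bash
mkdir -p pics; ls
python3 - <<'E'
from workcell import manip, camrig
import cv2,numpy as np
for n in("scene","top"):
    im=camrig.grab_frame(n); cv2.imwrite(f"pics/{n}0.png",im[:,:,::-1])
    c=camrig.calibration(n); print(n,{k:np.round(v,4).tolist() for k,v in c.items()}, (-np.array(c['R']).T@c['t']).round(3))
s=manip.get_state();print({k:np.round(v,3).tolist() for k,v in s.items()})
E
```

```text
pics
workcell.py
scene {'mtx': [[397.613, 0.0, 271.4713], [0.0, 397.613, 213.5931], [0.0, 0.0, 1.0]], 'distortion': [0.0062, 0.0, 0.0, 0.0, 0.0], 'R': [[-0.2487, 0.9686, 0.0053], [0.8068, 0.2102, -0.5522], [-0.536, -0.133, -0.8337]], 't': [0.1164, -0.3754, 1.3942]} [1.079 0.152 0.954]
top {'mtx': [[418.4126, 0.0, 285.8718], [0.0, 418.4126, 207.0687], [0.0, 0.0, 1.0]], 'distortion': [0.0453, 0.0, 0.0, 0.0, 0.0], 'R': [[0.0055, -1.0, 0.0047], [-0.9967, -0.0059, -0.0807], [0.0807, -0.0042, -0.9967]], 't': [0.0454, 0.5595, 1.2294]} [0.458 0.054 1.27 ]
{'time_s': 0.1, 'joints': [-1.174, 0.312, 0.014, 1.513, -0.004, 1.319, -0.027], 'joint_velocities': [0.002, -0.003, 0.0, -0.005, -0.001, -0.0, -0.001], 'tau': [0.001, -38.086, 0.147, -23.124, 0.012, 0.008, 0.0], 'eef_pos': [0.233, 0.497, 0.241], 'tcp_rot': [[-0.905, 0.425, -0.001], [0.425, 0.905, -0.002], [-0.0, -0.002, -1.0]], 'contact_force': [-0.242, 0.51, -0.448], 'wrist_torque': [-0.049, -0.006, 0.002], 'gripper_force': 0.0, 'grip_width': 0.085}
```

View pics/top0.png

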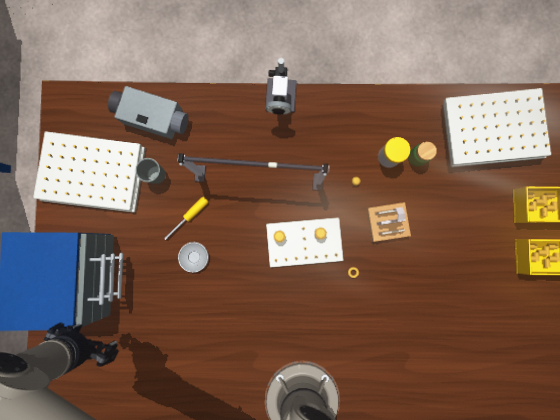

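View pics/scene0.png

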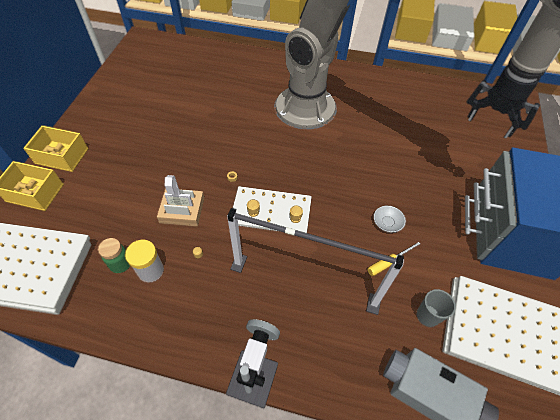

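The top view shows the tape band at (273,164) on the rail, the rail ends at (183,160) and (326,168), the knobs at (279,237) and (321,233), and the rack with the tag at (389,222). In the scene view the tag stands at (175,190). I'll zoom in on the parts that matter.

```bash
cat > h.py <<'E'
import numpy as np,cv2
from workcell import manip, camrig
def ray(cam,px):
    c=camrig.calibration(cam); K=np.array(c['mtx']);D=np.array(c['distortion']);R=np.array(c['R']);t=np.array(c['t'])
    u=cv2.undistortPoints(np.array([[px]],float),K,D)[0,0]
    d=R.T@np.array([u[0],u[1],1]); return -R.T@t,d/np.linalg.norm(d)
def plane(cam,px,z):
    o,d=ray(cam,px); return o+d*(z-o[2])/d[2]
def tri(p_scene,p_top):
    (o1,d1),(o2,d2)=ray("scene",p_scene),ray("top",p_top)
    s=np.linalg.lstsq(np.stack([d1,-d2],1),o2-o1,rcond=None)[0]
    a,b=o1+s[0]*d1,o2+s[1]*d2; return (a+b)/2,np.linalg.norm(a-b)
def proj(cam,X):
    c=camrig.calibration(cam); return cv2.projectPoints(np.array([X],float),cv2.Rodrigues(np.array(c['R']))[0],np.array(c['t']),np.array(c['mtx']),np.array(c['distortion']))[0][0,0]
def blobs(m,amin=8):
    n,l,s,c=cv2.connectedComponentsWithStats(m.astype(np.uint8)); return [(s[i,4],s[i,:4].tolist(),c[i].round(2).tolist()) for i in range(1,n) if s[i,4]>=amin]
E
python3 - <<'E'
from h import *
T=cv2.imread("pics/top0.png");S=cv2.imread("pics/scene0.png")
def z(im,x,y,w,h,k): return cv2.resize(im[y:y+h,x:x+w],None,fx=k,fy=k,interpolation=cv2.INTER_NEAREST)
a=z(T,360,198,50,50,8);b=z(S,150,170,50,50,8)
c=z(T,262,214,100,50,4)
d=z(S,222,182,100,50,4)
cv2.imwrite("pics/c1.png",np.vstack([np.hstack([a,b]),np.hstack([c,d])]))
# yellow knob blobs and white band
for n,im in(("top",T),("scene",S)):
    hsv=cv2.cvtColor(im,cv2.COLOR_BGR2HSV)
    print(n,"brass",[b for b in blobs(cv2.inRange(hsv,(15,120,110),(32,255,255))>0,25)])
    print(n,"white",[b for b in blobs(cv2.inRange(hsv,(0,0,190),(180,60,255))>0,15)])
E
```

```text
top brass [(np.int32(562), [384, 137, 27, 26], [396.8, 149.47]), (np.int32(111), [418, 142, 19, 18], [426.41, 149.97]), (np.int32(67), [351, 176, 10, 10], [355.58, 180.48]), (np.int32(1707), [512, 186, 48, 37], [536.38, 204.09]), (np.int32(271), [183, 196, 25, 26], [195.24, 208.18]), (np.int32(575), [368, 202, 43, 40], [391.45, 222.53]), (np.int32(112), [375, 212, 22, 9], [386.78, 216.06]), (np.int32(100), [315, 228, 11, 11], [320.04, 232.96]), (np.int32(98), [274, 231, 11, 11], [278.96, 236.04]), (np.int32(1586), [515, 238, 45, 37], [537.42, 256.17]), (np.int32(86), [348, 267, 11, 11], [352.85, 272.03])]
top white [(np.int32(2297), [374, 0, 57, 83], [399.49, 46.74]), (np.int32(2214), [72, 2, 60, 79], [99.23, 47.77]), (np.int32(19), [345, 6, 7, 8], [348.26, 8.79]), (np.int32(17), [335, 14, 6, 4], [337.76, 15.59]), (np.int32(70), [354, 19, 10, 16], [358.74, 25.11]), (np.int32(132), [196, 29, 16, 17], [202.59, 37.61]), (np.int32(319), [360, 28, 20, 45], [368.84, 47.76]), (np.int32(26), [229, 40, 5, 8], [231.5, 43.19]), (np.int32(29), [62, 45, 7, 7], [65.0, 48.45]), (np.int32(107), [130
[... 3230 characters left out ...]
7.49, 214.43]), (np.int32(29), [477, 213, 11, 9], [480.97, 217.9]), (np.int32(69), [238, 220, 27, 8], [247.75, 223.38]), (np.int32(5331), [0, 223, 88, 90], [35.85, 264.8]), (np.int32(24), [467, 225, 9, 9], [470.29, 229.67]), (np.int32(37), [400, 242, 20, 13], [409.22, 248.27]), (np.int32(7948), [450, 276, 110, 116], [507.34, 332.49]), (np.int32(26), [452, 281, 4, 16], [453.65, 289.04]), (np.int32(55), [445, 322, 5, 30], [446.98, 336.6]), (np.int32(523), [240, 339, 27, 32], [253.55, 353.76]), (np.int32(18), [29, 348, 6, 5], [31.0, 350.33]), (np.int32(75), [23, 354, 18, 12], [31.33, 359.11]), (np.int32(43), [78, 363, 13, 10], [84.0, 368.09]), (np.int32(56), [240, 366, 8, 9], [243.73, 369.86])]
```

View pics/c1.png

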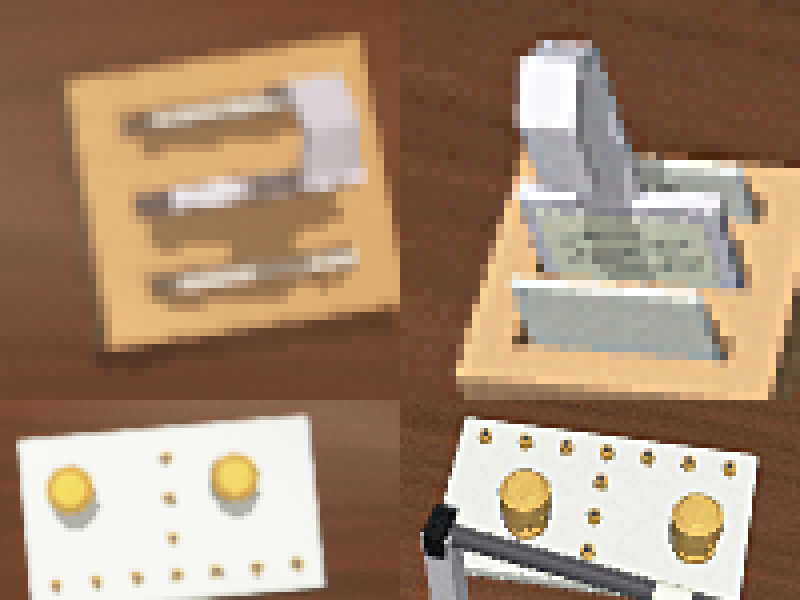

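The zoom shows the tag's crown in the top view at about px (397–406, 207–221), reaching away from the robot from the plate in the middle slot. In the scene view the plate's upper edge runs from (165,194) to (190,195.6), and the crown top is at about (170,177).

Run:
```python
from h import *
np.set_printoptions(precision=4,suppress=True)
T=cv2.imread("pics/top0.png");hsv=cv2.cvtColor(T,cv2.COLOR_BGR2HSV)
# rail line: darkest/unsaturated rows per column
P=[]
for u in list(range(208,264))+list(range(280,312)):
    y0=160+(u-183)*8/143.; r=np.arange(int(y0)-7,int(y0)+8)
    m=(hsv[r,u,1]<90)
    if 2<=m.sum()<=7: P.append((u,r[m].mean()))
P=np.array(P,float); W=np.array([plane("top",p,.236) for p in P])
k=np.polyfit(W[:,1],W[:,0],1); print("rail n",len(P),"x=a*y+b",k,"resid",np.std(W[:,0]-np.polyval(k,W[:,1])))
for e in((183,160),(326,168)): print("end",plane("top",e,.241))
b=plane("top",(272.24,164.18),.239); print("band",b,"rail x there",np.polyval(k,b[1]))
print("band in scene",proj("scene",[np.polyval(k,b[1]),b[1],.235]))
for i,(t,s) in enumerate((((320.04,232.96),(252.84,207.37)),((278.96,236.04),(295.71,213.57)))):
    print("knob",plane("top",t,.058),plane("scene",s,.041),tri(s,t))
m=cv2.inRange(hsv,(5,70,120),(25,200,255))[195:250,360:420]
m=cv2.morphologyEx(m,cv2.MORPH_CLOSE,np.ones((9,9)))
c=max(cv2.findContours(m,0,2)[0],key=cv2.contourArea)+np.array([360,195]); q=cv2.boxPoints(cv2.minAreaRect(c)); Q=np.array([plane("top",p,.032) for p in q])
print("rack px",q.tolist(),"\n",Q,"mid",Q.mean(0),"sides",[np.linalg.norm(Q[i]-Q[i-1]) for i in range(4)])
print("slots cards (top edge z.064)",plane("top",(375.5,213.2),.032),plane("top",(378,233.8),.032))
print("plate top scene",plane("scene",(165,194.3),.078),plane("scene",(190.2,195.8),.078))
print("crown top corners", [plane("top",(360+a/8,198+b/8),.163) for a,b in((300,80),(357,75),(365,183),(304,185))])
print("crown scene", [plane("scene",p,.163) for p in((167,175.3),(173.8,175.3),(175,178),(165,177.5))])
ti=cv2.minAreaRect(np.argwhere(cv2.inRange(hsv,(0,0,170),(180,60,255))[214:270,262:346]>0)[:,::-1].astype(np.float32)); q=cv2.boxPoints(ti)+[262,214];print("tray",np.array([plane("top",p,.014) for p in q]))
```

```text
rail n 88 x=a*y+b [0.0654 0.6432] resid 0.00042751087778785405
end [0.6571 0.3052 0.241 ]
end [ 0.6395 -0.0497  0.241 ]
band [0.6487 0.084  0.239 ] rail x there 0.6486489110646445
band in scene [289.3518 230.5336]
knob [ 0.4818 -0.0505  0.058 ] [ 0.4848 -0.0495  0.041 ] (array([ 0.482 , -0.0514,  0.0365]), np.float64(0.0019312925670581563))
knob [0.4722 0.0682 0.058 ] [0.475  0.0705 0.041 ] (array([0.4723, 0.0693, 0.0368]), np.float64(0.0016962101118314715))
rack px [[360.0, 195.0], [419.0, 195.0], [419.0, 241.0], [360.0, 241.0]] 
 [[ 0.5958 -0.1717  0.032 ]
 [ 0.5967 -0.3462  0.032 ]
 [ 0.4607 -0.3434  0.032 ]
 [ 0.4594 -0.1704  0.032 ]] mid [ 0.5281 -0.2579  0.032 ] sides [np.float64(0.13636684131323573), np.float64(0.17451844372388978), np.float64(0.13606652870036537), np.float64(0.1729416501510081)]
slots cards (top edge z.064) [ 0.5418 -0.217   0.032 ] [ 0.4809 -0.2236  0.032 ]
plate top scene [ 0.5278 -0.2847  0.078 ] [ 0.5152 -0.2166  0.078 ]
crown top corners [array([ 0.5471, -0.2466,  0.163 ]), array([ 0.5489, -0.2654,  0.163 ]), array([ 0.5131, -0.2674,  0.163 ]), array([ 0.5123, -0.2474,  0.163 ])]
crown scene [array([ 0.5242, -0.2609,  0.163 ]), array([ 0.5198, -0.2442,  0.163 ]), array([ 0.5272, -0.238 ,  0.163 ]), array([ 0.5321, -0.263 ,  0.163 ])]
tray [[ 0.5108  0.109   0.014 ]
 [ 0.5315 -0.1116  0.014 ]
 [ 0.4015 -0.1223  0.014 ]
 [ 0.3812  0.0963  0.014 ]]
```

Run:
```python
from h import *
np.set_printoptions(precision=4,suppress=True)
T=cv2.imread("pics/top0.png");S=cv2.imread("pics/scene0.png")
q=[(368.1,207.8),(405,202.4),(409.8,236.1),(373.1,242)]
Q=np.array([plane("top",p,.032) for p in q]);M=Q.mean(0)
print(Q,"mid",M,[np.linalg.norm(Q[i]-Q[i-1]) for i in range(4)])
d=(Q[0]+Q[1]-Q[2]-Q[3])[:2];th=np.arctan2(d[1],d[0]); e=(Q[0]+Q[3]-Q[1]-Q[2])[:2]; print("yaw",th,np.arctan2(-e[0],e[1]))
th=(th+np.arctan2(-e[0],e[1]))/2
def tag(p): c,s=np.cos(th),np.sin(th); return [M[0]+c*p[0]-s*p[1],M[1]+s*p[0]+c*p[1],.008+p[2]]
k=12
def draw(im,cam,x,y,w,h):
    o=cv2.resize(im[y:y+h,x:x+w],None,fx=k,fy=k,interpolation=cv2.INTER_CUBIC)
    def L(pts,col):
        p=[(proj(cam,a)-[x,y]+.5)*k for a in pts]; cv2.polylines(o,[np.array(p,np.int32)],True,col,1)
    L([tag((4,-.0,0)) for _ in ()] or [tag((.004,s*.035,zz)) for s,zz in((-1,.07),(1,.07))],(0,0,255))
    L([tag((a,b,.163-.008+.008)) for a,b in((-.002,-.009),(.032,-.009),(.032,.009),(-.002,.009))],(0,255,0))
    L([tag((.032,b,zz)) for b,zz in((-.009,.114),(-.009,.15),(.009,.15),(.009,.114))],(255,0,0))
    return o
a=draw(T,"top",380,200,33,42);b=draw(S,"scene",158,170,33,42)
cv2.imwrite("pics/c2.png",np.hstack([a,b]))
```

```text
[[ 0.5577 -0.1953  0.032 ]
 [ 0.5744 -0.3046  0.032 ]
 [ 0.4748 -0.3168  0.032 ]
 [ 0.4567 -0.2089  0.032 ]] mid [ 0.5159 -0.2564  0.032 ] [np.float64(0.1018838742574125), np.float64(0.11048668391994114), np.float64(0.1003347016674046), np.float64(0.10939541985830109)]
yaw 0.12797444065991026 0.15897723814051967
```

View pics/c2.png

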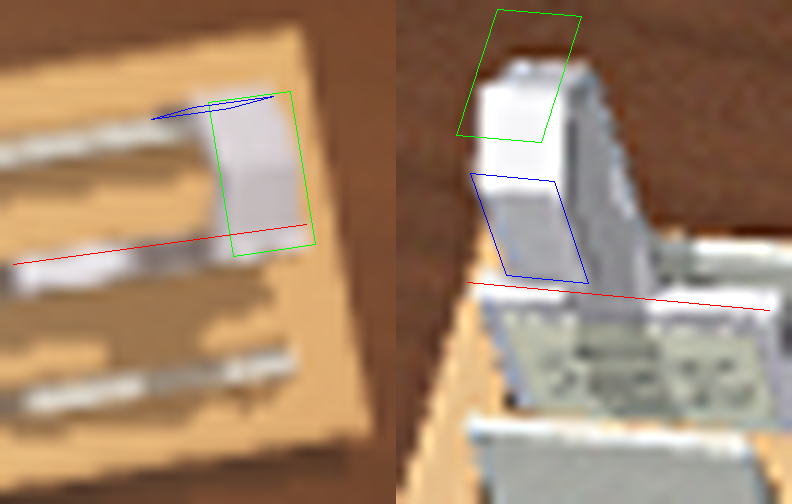

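The outline predicted from the rack's corners matches the tag in both views to within about a pixel. That puts the tag origin at about (0.516, -0.255) with yaw 0.14. Grasp it.

```bash
cat >> h.py <<'E'
def down(th):  # tool z down, fingers closing along direction th (mod pi, nearest by ik)
    c,s=np.cos(th),np.sin(th); return np.array([[-s,c,0],[c,s,0],[0,0,-1.]])
def st(l=""):
    s=manip.get_state(); print(l,"t",round(s["time_s"],2),"tcp",np.round(s["eef_pos"],4),"F",np.round(s["contact_force"],2),"w",round(s["grip_width"],4),"gf",round(float(np.max(s["gripper_force"])),1),"q",np.round(s["joints"],2)); return s
P=np.array([.6487,.084]); U=np.array([.0653,.998]); U/=np.linalg.norm(U); N=np.array([U[1],-U[0]])  # N away from robot
TR=np.arctan2(N[1],N[0])
E
python3 - <<'E'
from h import *
th=.143; o=np.array([.516,-.255]); c=o+.015*np.array([np.cos(th),np.sin(th)])
R=down(th); print(R)
print(manip.ik([*c,.24],R),manip.ik([*c,.24],down(th+np.pi)))
manip.move_pose([*c,.25],R); st("above")
manip.move_l([*c,.131],v=.12); st("at")
manip.grab(40); manip.sleep(.2); st("grip")
manip.move_l([*c,.31],v=.15); manip.sleep(.2); st("up")
a=P+.09*U
for X in([*(a-.1*N),.31],[*a,.31],[*a,.21]): print(manip.ik(X,down(TR)))
cv2.imwrite("pics/t1.png",camrig.grab_frame("scene")[:,:,::-1])
E
```

```text
[[-0.14251313  0.98979291  0.        ]
 [ 0.98979291  0.14251313  0.        ]
 [ 0.          0.         -1.        ]]
[-0.28712505  0.59509465  1.14510759  1.43352754 -0.53987342  1.45453373
  0.99512344] [-0.27952349  0.58612044  1.12586073  1.43328147 -0.52708158  1.44887547
 -2.15649853]
above t 2.94 tcp [ 0.5316 -0.2515  0.2497] F [ 0.61  0.24 -0.53] w 0.0854 gf 0.0 q [-0.28  0.59  1.14  1.42 -0.53  1.47  0.99]
at t 4.08 tcp [ 0.5313 -0.2534  0.1319] F [ 0.61  0.49 -0.44] w 0.0854 gf 0.0 q [-0.26  0.68  1.07  1.59 -0.62  1.25  1.06]
grip t 4.81 tcp [ 0.5313 -0.253   0.1314] F [1.09 1.02 1.66] w 0.0335 gf 40.3 q [-0.26  0.68  1.07  1.59 -0.62  1.25  1.06]
up t 6.35 tcp [ 0.5306 -0.2526  0.3093] F [-0.42  0.06 -1.59] w 0.0336 gf 40.0 q [-0.27  0.56  1.16  1.3  -0.5   1.6   0.96]
[-1.067522    0.58625236  1.25087792  1.31095757 -0.55356787  1.61668748
  0.03106312]
[-0.76521975  0.75525822  1.12557642  0.97477208 -0.67793902  1.73596313
  0.02846367]
[-0.8201826   0.7963993   1.09363306  1.1866547  -0.68873991  1.52847701
  0.08344492]
```

View pics/t1.png

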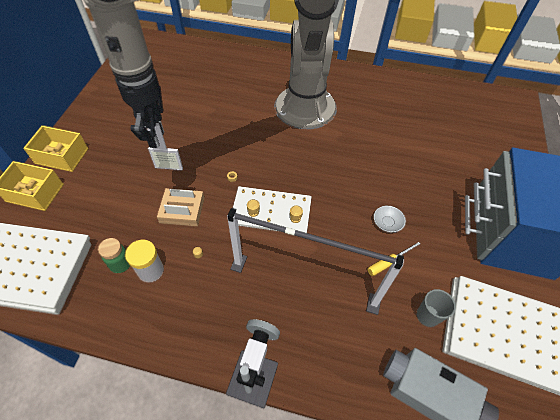

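The tag is in the grip (picture at (165,158)) and the rack is undisturbed. Next I hook it on the rail 9 cm to the +y side of the band.

Run:
```python
from h import *
R=down(TR); a=P+.09*U
manip.move_pose([*(a-.1*N),.315],R); st("pre")
manip.move_l([*a,.315],v=.12); manip.sleep(.2); st("over")
manip.move_l([*a,.218],v=.10); manip.sleep(.15); s=st("low"); f0=s["contact_force"][2]
z=.218
while z>.204:
    z-=.001; manip.move_l([*a,z],v=.03); f=manip.get_state()["contact_force"]
    if f[2]-f0>2: break
manip.sleep(.1);st(f"contact z {z}")
for n in("scene","top"): cv2.imwrite(f"pics/h_{n}.png",camrig.grab_frame(n)[:,:,::-1])
S=cv2.imread("pics/h_scene.png")[160:300,220:420];T=cv2.imread("pics/h_top.png")[120:210,170:340]
cv2.imwrite("pics/h.png",cv2.resize(S,None,fx=4,fy=4,interpolation=cv2.INTER_CUBIC))
```

```text
pre t 8.0 tcp [0.5551 0.1782 0.3153] F [ 0.05 -0.34 -1.13] w 0.0336 gf 40.1 q [-1.06  0.58  1.25  1.3  -0.55  1.63  0.03]
over t 9.18 tcp [0.6542 0.1743 0.3154] F [-0.01 -0.02 -1.03] w 0.0332 gf 40.0 q [-0.76  0.76  1.14  0.96 -0.69  1.75  0.03]
low t 10.45 tcp [0.655  0.1736 0.2189] F [-0.58  1.   -0.61] w 0.0336 gf 40.0 q [-0.82  0.8   1.12  1.17 -0.7   1.55  0.09]
contact z 0.208 t 13.05 tcp [0.6552 0.1737 0.2088] F [ 1.32 -0.04  3.77] w 0.0334 gf 40.4 q [-0.83  0.81  1.12  1.19 -0.71  1.53  0.1 ]
```

View pics/h.png

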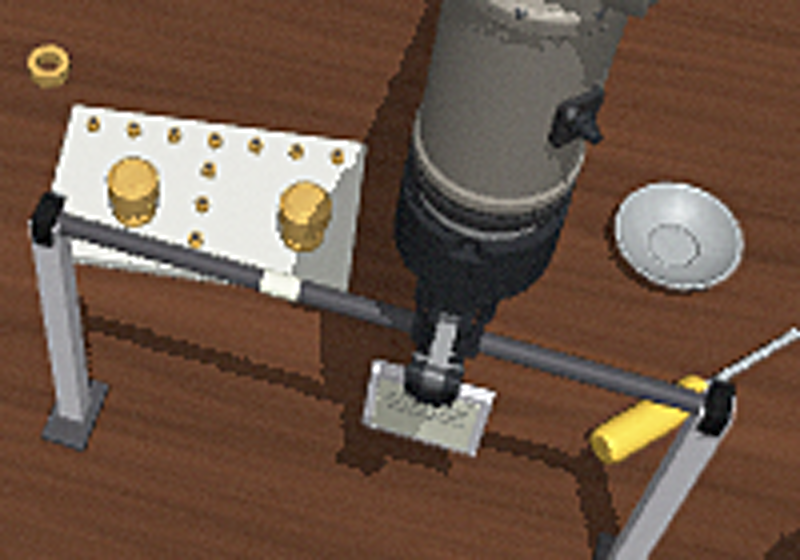

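The tag is hooked and touching the rail at the expected height: TCP z is 0.209, and the seated height should be 0.209. Slide it to the band.

Run:
```python
from h import *
a=P+.09*U
for k in(.06,.03,0): manip.move_l([*(P+k*U),.2087],v=.06); st(k)
manip.sleep(.1); st("end")
for n in("scene","top"): cv2.imwrite(f"pics/s_{n}.png",camrig.grab_frame(n)[:,:,::-1])
S=cv2.imread("pics/s_scene.png")[190:290,220:360];T=cv2.imread("pics/s_top.png")[140:190,230:300]
cv2.imwrite("pics/s.png",np.hstack([cv2.resize(S,(700,500),interpolation=cv2.INTER_CUBIC)]))
```

```text
0.06 t 13.8 tcp [0.6529 0.1425 0.209 ] F [ 2.76 -0.29  4.13] w 0.0333 gf 40.3 q [-0.8   0.79  1.12  1.22 -0.7   1.52  0.14]
0.03 t 14.45 tcp [0.651  0.1141 0.2089] F [3.99 1.34 5.09] w 0.0336 gf 40.4 q [-0.78  0.78  1.13  1.25 -0.69  1.51  0.19]
0 t 15.1 tcp [0.649  0.0843 0.209 ] F [4.6  0.83 4.2 ] w 0.0332 gf 40.4 q [-0.74  0.77  1.13  1.27 -0.68  1.5   0.24]
end t 15.2 tcp [0.649  0.0842 0.2089] F [5.19 0.73 5.42] w 0.0339 gf 40.4 q [-0.74  0.77  1.13  1.27 -0.68  1.5   0.24]
```

View pics/s.png

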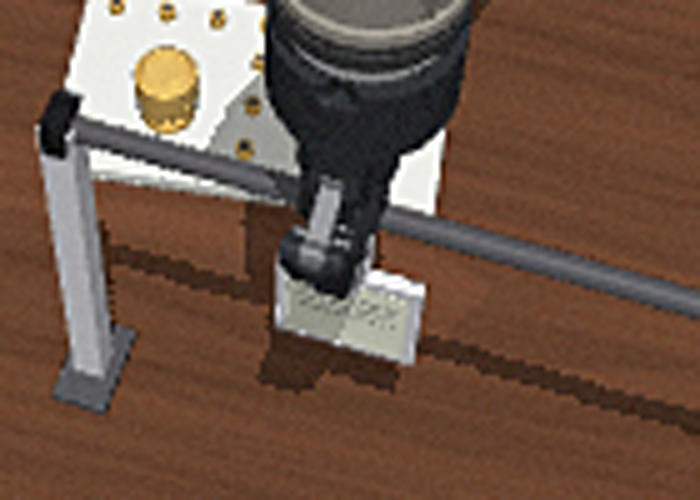

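The tag hangs at the band. The plate's bottom corners in the scene view are (275.4,256) and (302.6,262.6). I'll check its y against the band before letting go.

Run:
```python
from h import *
c=(plane("scene",(275.4,256),.086)+plane("scene",(302.6,262.6),.086))/2; d=plane("scene",(302.6,262.6),.086)-plane("scene",(275.4,256),.086)
print(c,np.linalg.norm(d),"along",(c[:2]-P)@U,"across",(c[:2]-P)@N)
S0=cv2.imread("pics/scene0.png")[222:242,278:302]; g=cv2.inRange(cv2.cvtColor(S0,cv2.COLOR_BGR2HSV),(0,0,150),(180,60,255))
b=max(blobs(g),key=lambda b:b[0]) ; print("scene band",b, [plane("scene",(b[2][0]+278,b[2][1]+222),.239)])
```

```text
[0.63935069 0.08738582 0.086     ] 0.06815010298858121 along 0.0027681710273167034 across -0.009550423588215248
scene band (np.int32(200), [0, 0, 24, 13], [13.05, 4.61]) [array([0.64071123, 0.08571056, 0.239     ])]
```

The tag is within about 2 mm of the band. Release it, then weigh each knob in turn, averaging the readings.

```bash
cat >> h.py <<'E'
TK=np.arctan2(U[1],U[0])
def favg(n=12):
    f=[]
    for _ in range(n): manip.sleep(.04); f.append(manip.get_state()["contact_force"])
    f=np.array(f); return f.mean(0).round(3),f.std(0).round(3)
def weigh(k,z=.037,back=True):
    manip.move_pose([*k,.15],RK); manip.sleep(.1); print("empty",favg(8))
    manip.move_l([*k,z],v=.1); manip.grab(35); manip.sleep(.1); s=st("grip"); zz=s["eef_pos"][2]
    manip.move_l([*k,.10],v=.1); manip.sleep(.3); r=favg(); st("lifted"); print("loaded",r)
    if back:
        manip.move_l([*k,z+.001],v=.08); manip.sleep(.1); st("down"); manip.ungrasp(); manip.move_l([*k,.15],v=.15)
    return r
RK=down(TK)
E
python3 - <<'E'
from h import *
manip.ungrasp(); st("open"); manip.move_l([*P,.32],v=.15); st("up")
K2=[.4735,.069]
j=[manip.ik([*K2,.15],down(t)) for t in(TK,TK+np.pi)]; print(j)
weigh(K2); st()
for n in("scene","top"): cv2.imwrite(f"pics/w_{n}.png",camrig.grab_frame(n)[:,:,::-1])
E
```

```text
open t 15.86 tcp [0.6484 0.0839 0.2084] F [ 0.24  0.2  -0.77] w 0.0853 gf 0.0 q [-0.74  0.77  1.13  1.27 -0.68  1.5   0.24]
up t 16.75 tcp [0.6484 0.0842 0.3191] F [-0.04  0.67 -0.46] w 0.0855 gf 0.0 q [-0.69  0.71  1.15  1.04 -0.65  1.73  0.18]
[array([-0.94561192,  0.34382672,  0.95957849,  1.86593053, -0.31594431,
        1.09401058,  1.63971248]), array([-1.05370467,  0.41109984,  1.13215655,  1.8685437 , -0.41258036,
        1.12499849, -1.40551902])]
empty (array([-0.071,  0.1  , -0.134]), array([0.468, 0.553, 0.61 ]))
grip t 20.41 tcp [0.4737 0.069  0.0374] F [-1.88 -0.68  6.22] w 0.0347 gf 34.8 q [-0.82  0.51  0.83  1.98 -0.5   0.86  1.79]
lifted t 21.99 tcp [0.4735 0.069  0.1   ] F [-0.47 -0.4  -1.22] w 0.0347 gf 34.9 q [-0.9   0.41  0.91  1.93 -0.39  0.99  1.7 ]
loaded (array([-0.25 ,  0.047, -1.194]), array([0.434, 0.543, 0.49 ]))
down t 23.02 tcp [0.4737 0.069  0.0379] F [ 0.49 -0.66 -1.99] w 0.0347 gf 35.0 q [-0.82  0.51  0.84  1.98 -0.5   0.86  1.79]
 t 24.47 tcp [0.4727 0.0691 0.1493] F [ 0.41  0.45 -0.79] w 0.0856 gf 0.0 q [-0.95  0.35  0.96  1.87 -0.32  1.09  1.64]
```

View pics/w_scene.png

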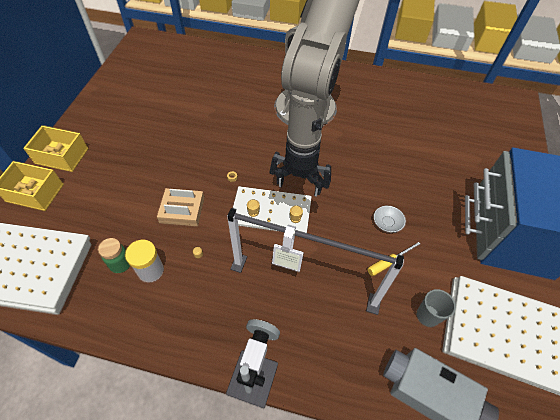

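The tag hangs on the band (scene px (288,250)), and knob_2 stands back on the tray at (296,213). It read about 1.1 N. Now knob_1.

Run:
```python
from h import *
K1=[.4825,-.0505]
weigh(K1,back=False); print(favg(15)); s=st()
for sg in(1,-1):
    G=P-.10*N+sg*.10*U; print(sg,G,manip.ik([*G,.113],RK))
```

```text
empty (array([ 0.32 ,  0.161, -0.046]), array([0.426, 0.528, 0.609]))
grip t 27.45 tcp [ 0.4827 -0.0506  0.0373] F [-0.26 -0.39  4.65] w 0.0348 gf 34.9 q [-0.58  0.53  0.85  1.97 -0.52  0.88  2.05]
lifted t 29.03 tcp [ 0.4825 -0.0505  0.1   ] F [-0.51  0.4  -3.73] w 0.0349 gf 35.2 q [-0.65  0.44  0.93  1.91 -0.41  1.    1.97]
loaded (array([-0.105, -0.163, -3.355]), array([0.385, 0.549, 0.39 ]))
(array([-0.112,  0.108, -3.563]), array([0.553, 0.543, 0.407]))
 t 29.66 tcp [ 0.4825 -0.0505  0.1   ] F [ 0.34  0.05 -4.06] w 0.0343 gf 35.2 q [-0.65  0.44  0.93  1.91 -0.41  1.    1.97]
1 [0.5554425  0.19031575] [-0.92971639  0.61037858  0.85494737  1.6122476  -0.49396417  1.14857664
  1.54854572]
-1 [ 0.54238425 -0.0092575 ] [-0.65421086  0.53071939  0.89443365  1.74105636 -0.46020767  1.09462204
  1.89596201]
```

knob_1 is clearly the heavier (3.4 N against 1.1 N). It stays in the grip, so I present it on the -y side of the tag.

Run:
```python
from h import *
G=P-.10*N-.10*U
manip.move_l([*G,.113],RK,v=.08); manip.sleep(.8); st("hold")
im=[cv2.cvtColor(camrig.grab_frame(n),cv2.COLOR_RGB2BGR) for n in("scene","top")]
cv2.imwrite("pics/f.png",np.hstack([cv2.resize(im[0][150:300,210:360],(450,450)),cv2.resize(im[1][130:260,240:360],(350,450))]))
```

```text
hold t 31.53 tcp [ 0.5424 -0.0092  0.113 ] F [-0.67  0.41 -3.06] w 0.0345 gf 35.2 q [-0.65  0.53  0.89  1.74 -0.46  1.09  1.9 ]
```

View pics/f.png

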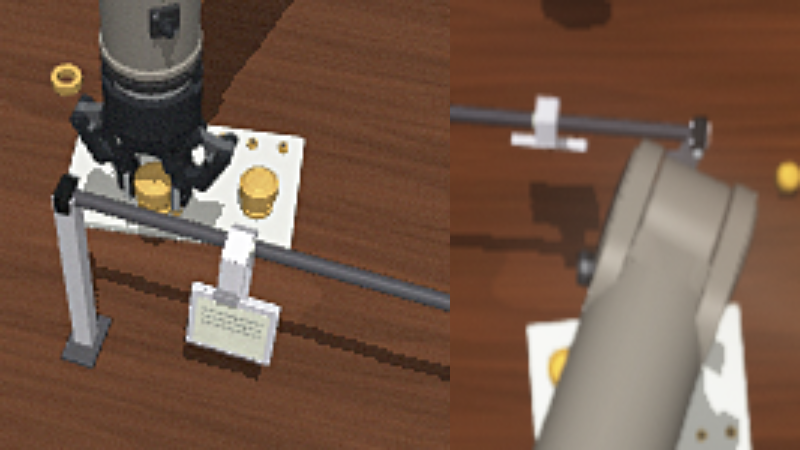

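The picture shows knob_1 held upright beside the hanging tag, knob_2 standing on the tray, and the hook covering the band (top px about 273, band at 272.2).

```bash
python3 -c "
from workcell import manip, camrig
print(manip.job_done())"
```

```text
the job is handed in; nothing more can be done
None
```

I've handed the job in at about 32 s of the 72 s: the tag hangs on the tape band, knob_1 (the heavier, about 3.4 N against 1.1 N) is held upright beside it, and knob_2 stands on the tray.

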